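# Hold the chart board square in the desktop scanner

### The arm

A 6-joint arm with a two-finger parallel gripper is mounted at the origin on the work surface. World frame = base frame: x ahead of the robot, y to its left, z up, the work surface at z = 0. Lengths are in m, angles in rad, forces in N, time in s.
With the tool pointing down it reaches from about 0.375 to 0.9 m from the base axis. Payload 3.1 kg.
Tool frame: the origin (TCP) lies at the very end of the fingers, on their centre line; the grasp point (between the pads) lies 19 mm behind it; x points along the fingers, y is the direction in which the jaws open and shut, and the axes are right-handed (so a half turn about x gives the same grasp; the last joint's range is limited). The gripper opens to 87 mm and grips with 3 to 60 N. Pads are 19 mm wide; open, the fingers measure 117 mm over their backs; the gripper's body (75 mm by 190 mm) begins 51 mm behind the grasp point.
Start: joints at [-1.327, 0.527, 1.433, -0, 1.181, -0.178], TCP at [0.256, -0.57, 0.223] pointing down, gripper open.
Joint ranges: [-3.08, 3.08], [-0.75, 2.2], [0.22, 2.44], [-1.43, 4.57], [0, 2.65], [-2.85, 2.85]. Speed limits (rad/s): [2.79, 2.79, 3.14, 3.14, 3.14, 3.14].

### API

Orientations are given as a unit quaternion [x, y, z, w].
In Python, from rig import robot gives the robot as it stands.
- The arm moves only by the tool carry_out, never from a script. Its argument "commands" is a list that holds one entry, the list of rows, each a list of 5 numbers: the opening, from 0 (shut) to 1 (fully open), then the shift along the tool's x, y, z in mm, then the turn about the tool's x in degrees. In form: [[[hand, x, y, z, twist], ...]]. A call has 1 to 8 rows; each row shifts and turns the pose as measured when the row begins, along the tool's axes as they then stand; what a row does not reach is not made up. A row lasts 1/12 s, in which the tool goes at most 41.7 mm and 7.16 degrees, less where a joint would pass 70% of its speed; a pose out of reach is approached as far as the arm can. A call with a gripper value outside its range is refused whole. The fingers move at their own pace and stop on an object; "force" is the grip in N (left out, the last holds). Time passes only in rows, so rows that do not move let the fingers close. It gives the time, the measured TCP pose, the force and the opening at its end, in the units of the state.
- robot.get_obs(): the state, without advancing time (a new reading comes with each control period).
- robot.camera(name): name is "scene" or "top" or "wrist"; returns the picture (400x640x3 uint8, red, green, blue); there is no depth.
- robot.camera_model(name): a dict with "fx", "fy", "cx", "cy" (pixels), "R" (3x3) and "t" (3): a world point X has camera coordinates R X + t. Camera axes: x right, y down, z forward; pixel columns grow to the right and rows downward; lengths in m; the calibration is good to about 2 mm. A picture is of the moment at which its call begins: read the wrist's pose just before it. camera_model takes no time and is no camera call; for the wrist camera it gives the pose at the moment of the call.
- robot.hand_in(): hands the job in, once; it reports no verdict.
The state is a dict: "time": time; "q": joint angles; "joint_velocities": joint speeds; "joint_torque": joint torques, N m; "position": TCP position; "tool_rot": TCP orientation; "ft_force": force on the tool from outside, world axes, zero at the start; "moment": the same for the moment, N m; "grip_width": finger opening in m.
Only numpy, scipy, OpenCV 4.12 (cv2) and the standard library are available. Lean on these libraries where they do the work, as an engineer would, in place of code of your own. Each camera call takes 0.05 s, during which the arm holds its last target. There are 200 camera calls.

### The job

Pick up the wooden chart board by its blue grip, lay it on the scanner's dark slate bed, and slide it flat along the back fence, under the grey scan bar, until its front end meets the orange stop, without shoving the stop along. Finish holding it there for the scan: with one firm diagonal push keep it pressed down on the bed and back against the fence at the same time, end still at the stop, and do not let go. Leave the other things on the desk where they are.

Things in the scene. Friction and masses are not known exactly. Their poses are not given: they have to be found in the camera images.
- board_grip (a point): Centre of the board's blue upright grip, 20 mm (x) by 44 mm (y), 40 mm tall above the board's top. This point is 30 mm above the board's underside. Axes as the board's: x towards the edge that goes to the fence, y towards the front end, z up. From here the front end is 125 mm off (+y), the rear end 35 mm (-y), the fence edge 67.5 mm (+x), the other edge 37.5 mm (-x).
- board_lead (a point): Middle of the board's front end face, half-way up its 10 mm thickness; axes as for board_grip.
- board: Brown wooden chart board, 105 (x) by 160 (y) by 10 mm thick, 0.2 to 0.37 kg; blue grip on its rear part, white trace chart with red grid on its front part. Origin: centre of its underside. Starts flat on the desk to the right of the scanner.
- jig: Desktop scanner, fixed, 190 (x) by 330 mm (y). Origin: centre of its underside, on the desk; x towards the back fence, y along it from the open entry end to the stop. Bed top 12 mm above the desk. The scan bar bridges the bed from y = 30 to 70 mm, underside 30 mm and top 48 mm above the bed; its front leg's inner face is at x = -70 mm. The board's grip is too tall to pass under it and need not.
- bed: Dark slate-coloured flat bed plate of the scanner, 190 x 330 mm, top 12 mm above the desk; origin on the scanner's centre 4 mm above the desk; axes as for the scanner. Not slippery: a board pressed hard on it before it is at the fence resists sliding on to the fence.
- fence: Aluminium fence along the back of the bed, 20 mm thick, 330 mm long, 26 mm tall above the bed. Origin: centre of its underside, at bed height, at scanner x = 70 mm; the face that the board goes against is at scanner x = 60 mm.
- stop_face (a point): Point on the face of the orange stop that the board's front end meets, 0.5 mm above the bed, at scanner x = 0; axes as the scanner's. The stop is a block 120 mm wide and 20 mm tall across the bed beyond the scan bar. Its face starts at scanner y = 95 to 115 mm and stays put unless pushed along y with more than about 45 N.
- pills: Bystander: amber pill jar with white cap, 48 mm across, 85 mm tall; origin at the centre of its underside.
- sanitiser: Bystander: clear bottle with blue cap, 52 mm across, 120 mm tall; origin at the centre of its underside.
- mug: Bystander: white mug, 76 mm across, 85 mm tall; origin at the centre of its underside.
- mouse: Bystander: black cordless mouse, 100 x 58 x 32 mm; origin at the centre of its underside.
- stapler: Bystander: red and black stapler, 130 x 34 x 55 mm; origin at the centre of its underside.
- stamp: Bystander: small hand stamp with red knob, 45 x 30 x 55 mm; origin at the centre of its underside.
- pen: Bystander: black pen lying flat, 135 mm long, 10 mm thick; origin at the centre of its underside.
Mind the look-alikes: they are no part of the job. There is more than one size of the board; the job needs the smallest.

How it is judged:
On the way:
1. the board's front end is under the scan bar, the board flat (y of board_lead in the frame of jig above 0.035 m and z of board_lead in the frame of jig between 0.01 and 0.035 m and x of board_lead in the frame of jig above -0.03 m and angle between board's own z axis and vertical below 0.12 rad).
At the end, for the whole second after the job is handed in: The program ends holding: board flat on the bed and parallel to the fence (each within 0.03 rad), front end within 4 mm of the stop, pressing on the fence with over 3 N and on the bed with over 8 N (weight included), still, all through the last second (y of board_lead in the frame of stop_face between -0.004 and 0.003 m and z of board_lead in the frame of jig below 0.02 m and angle between the y axis of board and the y axis of jig, either way round below 0.03 rad and angle between board's own z axis and vertical below 0.03 rad and contact force between board and fence above 3 N and contact force between board and bed above 8 N and linear speed of board below 0.01 m/s); the arm keeps its last pose, push and grip.
It fails at once if the stop is shoved more than 4 mm along (distance of stop_face from where it was at the start of the episode above 0.004 m).
It fails at once if a bystander is pushed more than 25 mm or knocked over (distance of any of pills, sanitiser, mug, mouse, stapler, stamp, pen from where it was at the start of the episode above 0.025 m or angle between any of pills, sanitiser, mug, mouse, stapler, stamp, pen's own z axis and vertical above 0.5 rad).
It also fails if it takes over 51 s, if anything falls off the work surface, if the arm or the gripper's body presses on something with over 40 N, if the wrist force passes 120 N, or if a joint passes its speed limit or range.

## Working session

There is one attempt and no reset: what is moved stays moved. The work goes in short steps, Python scripts to look and compute and a tool call to move; the robot and the scene stay as the last step left them, time stands still between calls to the robot, and variables do not carry over. Pictures are saved under pics/ and viewed, on a budget of 10 in all, crops included, one or two more only if the job needs it, and the job is handed in when it is done.

Besides the shell and the picture viewer there is one more tool, called after "Request:" as a command line: name --argument value ..., lists and objects as JSON in quotes. carry_out: Moves the arm, as the interface text tells. Its arguments: {"type":"object","properties":{"commands":{"type":"array"},"force":{"type":"number"}},"required":["commands"]}

```bash
mkdir -p pics; ls
python3 - <<'E'
from rig import robot
import cv2,numpy as np
o=robot.get_obs();print(o)
for n in("scene","top"):
    im=robot.camera(n);cv2.imwrite(f"pics/{n}0.png",im[:,:,::-1]);m=robot.camera_model(n);print(n,m)
E
```

```text
pics
{'time': 0.0, 'q': array([-1.32650811e+00,  5.28494455e-01,  1.43384623e+00, -5.55808834e-06,
        1.18140888e+00, -1.78491220e-01]), 'joint_velocities': array([ 3.46037476e-05, -8.38708965e-04, -5.77963206e-04, -1.23526133e-04,
       -1.78026984e-04,  6.90648924e-04]), 'joint_torque': array([-6.31538915e-04, -4.40046787e+01, -1.76592153e+01,  6.33846782e-02,
        5.80563443e-02, -1.47754113e-04]), 'position': array([ 0.25629177, -0.56925786,  0.22157209]), 'tool_rot': array([-0.69133932, -0.14912711,  0.69139312, -0.14760289]), 'ft_force': array([0.53359417, 0.17000902, 0.33362886]), 'moment': array([-0.02786703, -0.03182548,  0.03455664]), 'grip_width': 0.08701477296085343}
scene {'fx': 378.4993885174923, 'fy': 378.4993885174923, 'cx': 326.0625582068835, 'cy': 203.2072369772237, 'R': array([[-0.20521635,  0.9787124 ,  0.00287848],
       [ 0.71889562,  0.15273243, -0.67813118],
       [-0.66413503, -0.13709428, -0.73493525]]), 't': array([ 0.11463842, -0.32882721,  1.47626986])}
top {'fx': 486.6923986487517, 'fy': 486.6923986487517, 'cx': 318.18614436096857, 'cy': 204.3457040484829, 'R': array([[-0.01390976, -0.99982151, -0.01278536],
       [-0.99762634,  0.01473937, -0.06726388],
       [ 0.06744032,  0.01181939, -0.9976533 ]]), 't': array([-5.65950142e-04,  5.03461885e-01,  1.43223122e+00])}
```

View pics/top0.png

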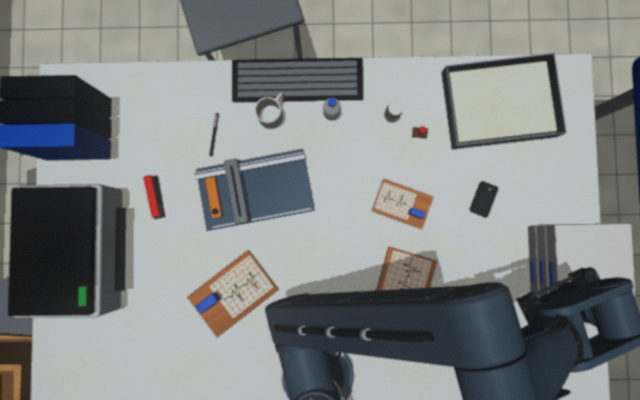

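View pics/scene0.png

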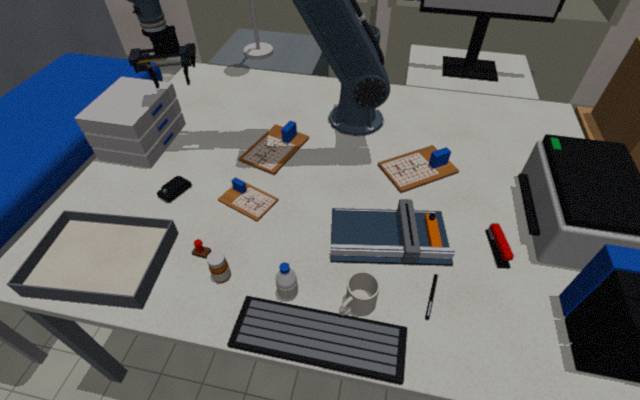

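Top view: there are three boards, A (403,203), B (409,270, partly hidden) and C (233,293). A is about 55x36 px, which fits 160x105 mm at 340 px/m, and B and C look larger. I'll measure them and confirm in a crop. The scanner is at (255,190), with its orange stop at (213,197) and fence at the top.

```bash
cat > h.py <<'E'
import cv2,numpy as np
from rig import robot
def ray(m,u,v,z):
    d=m["R"].T@np.array([(u-m["cx"])/m["fx"],(v-m["cy"])/m["fy"],1]);c=-m["R"].T@m["t"]
    return c+d*(z-c[2])/d[2]
def proj(m,X):
    p=m["R"]@np.asarray(X)+m["t"];return np.array([m["fx"]*p[0]/p[2]+m["cx"],m["fy"]*p[1]/p[2]+m["cy"]])
def blobs(im,lo,hi,amin=30):
    k=cv2.inRange(cv2.cvtColor(im,cv2.COLOR_RGB2HSV),lo,hi)
    c,_=cv2.findContours(k,cv2.RETR_EXTERNAL,cv2.CHAIN_APPROX_NONE)
    return [x for x in c if cv2.contourArea(x)>=amin]
def rect(m,c,z):
    """min-area rectangle of a contour cast on plane z: centre, size, long-axis angle(deg), corners"""
    P=np.array([ray(m,*p,z)[:2] for p in c[:,0].astype(float)],np.float32)
    r=cv2.minAreaRect(P);b=cv2.boxPoints(r);e=b[1]-b[0];f=b[2]-b[1]
    L=e if np.hypot(*e)>np.hypot(*f) else f
    return np.round(r[0],4),np.round(sorted(r[1]),4),round(float(np.degrees(np.arctan2(L[1],L[0]))%180),2),b
E
python3 - <<'E'
from h import *
m=robot.camera_model("top");im=cv2.imread("pics/top0.png")[:,:,::-1].copy()
for nm,lo,hi,z in[("wood",(3,70,60),(16,220,255),.01),("blue",(105,150,60),(125,255,255),.05),("orange",(5,200,150),(22,255,255),.032),("slate",(98,60,40),(112,200,130),.012)]:
    for c in blobs(im,lo,hi):
        x,y,w,h=cv2.boundingRect(c)
        if y>330 or x<120 or x>500:continue
        r=rect(m,c,z);print(nm,(x+w//2,y+h//2),r[0],r[1],r[2])
for p in[(160,100),(205,175),(303,150),(314,209),(208,229),(417,213)]:print(p,im[p[1],p[0]])
A=cv2.resize(im[165:240,360:445],None,fx=4.5,fy=4.5,interpolation=2);B=cv2.resize(im[140:240,185:325],None,fx=4.5,fy=4.5,interpolation=2)
A=cv2.resize(A,None,fx=.4,fy=.4) if 0 else A
W=np.zeros((A.shape[0]+0,0,3),np.uint8)
B=cv2.resize(B,(int(B.shape[1]*A.shape[0]/B.shape[0]),A.shape[0]))
o=np.hstack([A,B]);print(o.shape,B.shape[0]/100)
cv2.imwrite("pics/crop.png",cv2.resize(o,(o.shape[1]*790//o.shape[1],o.shape[0]*790//o.shape[1]))[:,:,::-1])
E
```

```text
wood (233, 294) [0.2447 0.2502] [0.1472 0.228 ] 126.83
wood (407, 269) [ 0.291  -0.2659] [0.1323 0.1486] 73.02
wood (403, 204) [ 0.5029 -0.2588] [0.1031 0.1569] 69.07
wood (213, 198) [0.53   0.3072] [0.0331 0.1251] 10.06
wood (420, 132) [ 0.7179 -0.3161] [0.0244 0.0393] 89.04
blue (207, 303) [0.221  0.3177] [0.0225 0.0583] 126.07
blue (417, 213) [ 0.4721 -0.2934] [0.0147 0.0383] 70.58
blue (332, 101) [ 0.8062 -0.0532] [0.0177 0.024 ] 179.07
slate (458, 340) [ 0.0853 -0.4116] [0.3304 1.0608] 92.01
slate (216, 202) [0.5165 0.2983] [0.0824 0.1499] 10.18
slate (277, 189) [0.5479 0.1167] [0.1502 0.1957] 99.89
(160, 100) [186 192 195]
(205, 175) [185 190 195]
(303, 150) [125 133 136]
(314, 209) [122 132 139]
(208, 229) [ 79  92 103]
(417, 213) [ 58  95 180]
(338, 855, 3) 3.38
```

View pics/crop.png

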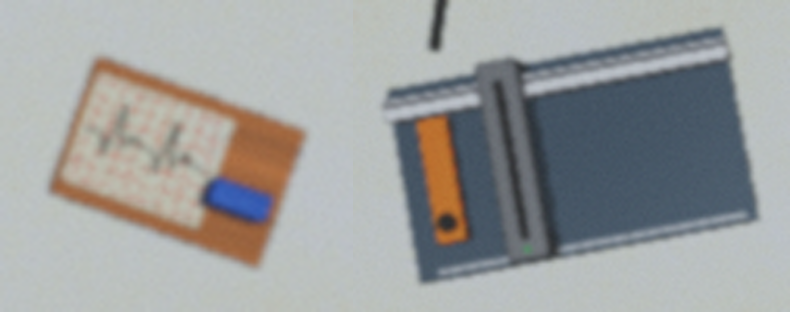

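Crop shows board A, with its blue grip at the rear and its chart at the front, measuring 103x157 mm. That matches the smallest size; B is over 132 wide and C is 147x228. The scanner corners, stop face and fence are all visible. Next I'll compute the frames and the first move.

```bash
cat >> h.py <<'E'
from scipy.spatial.transform import Rotation as Ro
def plan(target,yaw):
    """tool-frame shift (mm) now, and after twist; yaw deg of tool y (mod 180)"""
    o=robot.get_obs();M=Ro.from_quat(o["tool_rot"]).as_matrix()
    cur=np.degrees(np.arctan2(M[1,1],M[0,1]));d=(yaw-cur+90)%180-90
    tw=-d  # tool x points down
    M2=M@Ro.from_rotvec([np.radians(tw),0,0]).as_matrix();e=(np.asarray(target)-o["position"])*1000
    print("t",round(o["time"],2),"pos",o["position"].round(4),"x",M[:,0].round(3),"yaw",cur.round(2),"twist",round(tw,2),"q",o["q"].round(2),"F",o["ft_force"].round(1),"w",round(o["grip_width"],4))
    print("shift now",(M.T@e).round(1),"after twist",(M2.T@e).round(1))
E
python3 - <<'E'
from h import *
m=robot.camera_model("top")
C=[ray(m,u,v,.012)[:2] for u,v in[(303.8,149.6),(314.4,209.5),(207.1,230),(195.2,169.5)]]
for i in range(4):
    d=C[i-1]-C[i];print(C[i].round(4),np.hypot(*d).round(4),np.degrees(np.arctan2(d[1],d[0])).round(2))
print("centre",np.mean(C,0).round(4))
y=np.array([np.cos(np.radians(100)),np.sin(np.radians(100))]);x=np.array([y[1],-y[0]])
c=np.mean(C,0)
B=lambda u,v:((u-353)/3.123+185,v/3.123+140)
for n,p,z in[("stopface",(450,120),.032),("stopface",(468,240),.032),("bar rear",(515,62),.06),("bar rear",(553,252),.06),("fence inner top R",(727,56),.038),("fence inner topL",(387,121),.038)]:
    w=ray(m,*B(*p),z)[:2]-c;print(n,(w@x).round(4),(w@y).round(4))
plan([.4725,-.2945,.12],70)
E
```

```text
[0.6696 0.0333] 0.3326 99.56
[0.4885 0.0038] 0.1835 9.25
[0.4319 0.325 ] 0.3262 -80.01
[0.6144 0.3612] 0.1861 -168.78
centre [0.5511 0.1808]
stopface 0.0519 0.1055
stopface -0.0636 0.1086
bar rear 0.0895 0.0308
bar rear -0.0916 0.0275
fence inner top R 0.0613 -0.1643
fence inner topL 0.0613 0.1632
t 0.1 pos [ 0.2563 -0.5693  0.2217] x [-0.     0.002 -1.   ] yaw -65.78 twist 44.22 q [-1.33  0.53  1.43 -0.    1.18 -0.18] F [ 0.5  0.2 -0.6] w 0.0868
shift now [ 102.1 -161.7 -309.9] after twist [ 102.1 -332.  -109.3]
```

Request:
carry_out --commands '[[[1,0,0,0,6.5],[1,0,0,0,6.5],[1,0,0,0,6.5],[1,0,0,0,6.5],[1,0,0,0,6.5],[1,0,0,0,6.5],[1,0,0,0,5.2]]]' --force 60

```text
time: 0.68
position: [0.2555, -0.5662, 0.2173]
tool_rot: [-0.692, 0.132, 0.696, 0.139]
ft_force: [0.2, 0.5, -0.2]
grip_width: 0.087
```

Request:
carry_out --commands '[[[1,5,-38,-12,0],[1,10,-38,-12,0],[1,10,-38,-12,0],[1,10,-38,-12,0],[1,10,-38,-12,0],[1,10,-38,-12,0],[1,10,-38,-12,0],[1,10,-38,-12,0]]]'

```text
time: 1.35
position: [0.4593, -0.3258, 0.1403]
tool_rot: [-0.691, 0.142, 0.694, 0.143]
ft_force: [-0.2, 0.1, 0.5]
grip_width: 0.0869
```

Run:
```python
from h import *
plan([.4725,-.2945,.10],70)
im=robot.camera("wrist");cv2.imwrite("pics/w1.png",im[:,:,::-1])
```

```text
t 1.35 pos [ 0.4593 -0.3258  0.1403] x [-0.003  0.002 -1.   ] yaw -113.26 twist -3.26 q [-0.81  0.56  1.66 -0.    0.93  1.16] F [-0.2  0.1  0.5] w 0.0869
shift now [ 40.4 -34.    0.1] after twist [ 40.4 -33.9  -1.9]
```

Request:
carry_out --commands '[[[1,10,-17,0,-3.3],[1,15,-17,-1,0],[1,8,0,-1,0],[1,0,0,0,0],[1,0,0,0,0]]]'

```text
time: 1.82
position: [0.4783, -0.281, 0.1023]
tool_rot: [-0.694, 0.113, 0.701, 0.12]
ft_force: [-0.3, 0.3, 0.2]
grip_width: 0.087
```

Run:
```python
from h import *
plan([.4725,-.2945,.10],70)
m=robot.camera_model("wrist");im=robot.camera("wrist");cv2.imwrite("pics/w2.png",im[:,:,::-1])
print("cam centre",(-m["R"].T@m["t"]).round(3))
for nm,lo,hi,z in[("wood",(3,70,60),(16,220,255),.01),("blue",(105,150,60),(125,255,255),.05)]:
    for c in blobs(im,lo,hi,400):
        x,y,w,h=cv2.boundingRect(c);r=rect(m,c,z);print(nm,(x,y,w,h),*r[:3])
print(proj(m,[.4725,-.2945,.05]))
```

```text
t 1.82 pos [ 0.4783 -0.281   0.1023] x [-0.008  0.012 -1.   ] yaw -108.96 twist 1.04 q [-0.73  0.61  1.71  0.01  0.84  1.16] F [-0.3  0.3  0.2] w 0.087
shift now [ 2.2 14.7  1. ] after twist [ 2.2 14.7  0.8]
cam centre [ 0.549 -0.306  0.264]
wood (293, 313, 147, 25) [ 0.3536 -0.2781] [0.0237 0.1388] 77.9
wood (191, 114, 202, 129) [ 0.5019 -0.2593] [0.1041 0.1584] 69.05
blue (319, 204, 58, 25) [ 0.4723 -0.2959] [0.0176 0.0409] 69.11
[345.2334956  216.59763766]
```

View pics/w2.png

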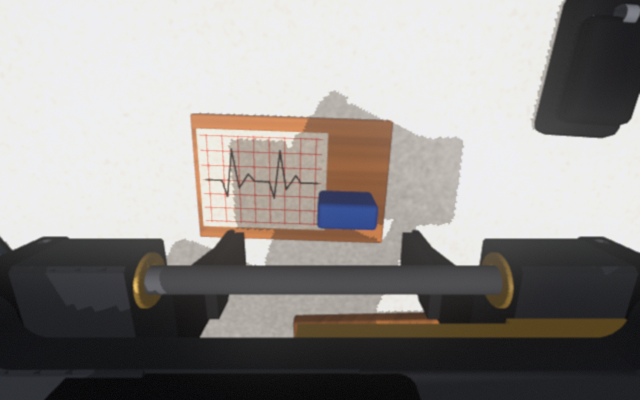

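Wrist view: board A lies at (290,178), with its blue grip at (347,211) between and ahead of the open fingers. The mouse is well clear at top right. Both views put the grip at (0.472,-0.296) and yaw at 69°, so I'll descend.

Request:
carry_out --commands '[[[1,0,16,0,0],[1,0,0,0,0],[1,25,0,0,0],[1,25,0,0,0],[1,0,0,0,0],[1,0,0,0,0]]]'

```text
time: 2.37
position: [0.4738, -0.306, 0.0564]
tool_rot: [0.697, -0.119, -0.696, -0.121]
ft_force: [-0.2, 0.9, -0.2]
grip_width: 0.0873
```

Run:
```python
from h import *
plan([.472,-.296,.017],69)
```

```text
t 2.37 pos [ 0.4738 -0.306   0.0564] x [ 0.002  0.003 -1.   ] yaw -109.6 twist 1.4 q [-0.77  0.69  1.71  0.01  0.74  1.14] F [-0.2  0.9 -0.2] w 0.0873
shift now [39.4 -8.7  5.1] after twist [39.4 -8.6  5.3]
```

Request:
carry_out --commands '[[[1,0,-4,3,0],[1,0,-3,1,0],[1,10,0,0,0],[1,10,0,0,0],[1,10,0,0,0],[1,4,0,0,0],[1,0,0,0,0]]]'

```text
time: 2.95
position: [0.4744, -0.2995, 0.0245]
tool_rot: [0.7, -0.121, -0.694, -0.12]
ft_force: [-0.4, 0.3, -0.8]
grip_width: 0.0871
```

Run:
```python
from h import *
plan([.472,-.296,.017],69)
```

```text
t 2.95 pos [ 0.4744 -0.2995  0.0245] x [ 0.008 -0.003 -1.   ] yaw -109.66 twist 1.34 q [-0.76  0.74  1.74  0.01  0.66  1.14] F [-0.4  0.3 -0.8] w 0.0871
shift now [ 7.5 -2.5  3.5] after twist [ 7.5 -2.4  3.6]
```

Request:
carry_out --commands '[[[1,3,-2,4,-1],[1,5,0,0,0],[1,0,0,0,0],[0,0,0,0,0],[0,0,0,0,0],[0,0,0,0,0],[0,0,0,0,0],[0,0,0,0,0]]]' --force 60

```text
time: 3.62
position: [0.4711, -0.2959, 0.0151]
tool_rot: [0.701, -0.114, -0.695, -0.113]
ft_force: [-0.7, -0.8, -0.1]
grip_width: 0.0614
```

Request:
carry_out --commands '[[[0,0,0,0,0],[0,0,0,0,0],[0,0,0,0,0],[0,0,0,0,0]]]'

```text
time: 3.95
position: [0.4714, -0.2962, 0.0155]
tool_rot: [0.701, -0.115, -0.695, -0.113]
ft_force: [0.6, -0.2, -1.0]
grip_width: 0.0438
```

Run:
```python
from h import *
plan([.472,-.296,.09],69)
```

```text
t 3.95 pos [ 0.4714 -0.2962  0.0155] x [ 0.009 -0.003 -1.   ] yaw -108.55 twist 2.45 q [-0.76  0.75  1.75  0.01  0.63  1.13] F [ 0.6 -0.2 -1. ] w 0.0438
shift now [-74.5  -0.4  -1.2] after twist [-74.5  -0.4  -1.2]
```

Request:
carry_out --commands '[[[0,-10,0,0,0],[0,-15,0,0,0],[0,-15,0,0,0],[0,-15,0,0,0],[0,-10,0,0,0],[0,0,0,0,0]]]'

```text
time: 4.45
position: [0.4686, -0.2941, 0.0829]
tool_rot: [0.699, -0.113, -0.697, -0.114]
ft_force: [-0.5, 0.8, -2.7]
grip_width: 0.0436
```

```bash
cat >> h.py <<'E'
JC=np.array([.5511,.1808]);JY=99.9
def J(x,y,z):
    a=np.radians(JY);Y=np.array([np.cos(a),np.sin(a)]);X=np.array([Y[1],-Y[0]]);p=JC+x*X+y*Y;return np.array([*p,z])
E
python3 - <<'E'
from h import *
print(J(-.015,-.108,.08));plan(J(-.015,-.108,.08),JY)
E
```

```text
[0.5548917  0.07182926 0.08      ]
t 4.45 pos [ 0.4686 -0.2941  0.0829] x [ 0.003  0.002 -1.   ] yaw -108.5 twist -28.4 q [-0.76  0.63  1.73  0.    0.78  1.13] F [-0.5  0.8 -2.7] w 0.0436
shift now [   3.7 -374.4   34.2] after twist [   3.7 -345.6 -147.9]
```

Request:
carry_out --commands '[[[0,0,0,0,-4],[0,0,0,0,-5],[0,0,0,0,-5],[0,0,0,0,-5],[0,0,0,0,-5],[0,0,0,0,-4],[0,0,0,0,0]]]'

```text
time: 5.03
position: [0.4671, -0.2929, 0.0822]
tool_rot: [0.704, 0.068, -0.703, 0.066]
ft_force: [-0.7, 0.5, -1.8]
grip_width: 0.0438
```

Request:
carry_out --commands '[[[0,0,-15,-6,0],[0,0,-25,-11,0],[0,0,-25,-11,0],[0,0,-25,-11,0],[0,0,-25,-11,0],[0,0,-25,-11,0],[0,0,-25,-11,0],[0,0,-25,-11,0]]]'

```text
time: 5.7
position: [0.5159, -0.0908, 0.0797]
tool_rot: [0.705, 0.057, -0.704, 0.057]
ft_force: [-0.4, -0.1, -3.0]
grip_width: 0.0436
```

Run:
```python
from h import *
plan(J(-.015,-.108,.08),JY)
```

```text
t 5.7 pos [ 0.5159 -0.0908  0.0797] x [ 0.002 -0.001 -1.   ] yaw -80.77 twist -0.67 q [-0.39  0.61  1.81 -0.    0.72  1.02] F [-0.4 -0.1 -3. ] w 0.0436
shift now [  -0.4 -154.3  -64.6] after twist [  -0.4 -153.5  -66.4]
```

Request:
carry_out --commands '[[[0,0,-25,-11,0],[0,0,-25,-11,0],[0,0,-25,-11,0],[0,0,-25,-11,0],[0,0,-20,-9,0],[0,0,-8,-4,0],[0,0,0,0,0],[0,0,0,0,0]]]'

```text
time: 6.37
position: [0.5513, 0.0571, 0.077]
tool_rot: [-0.704, -0.055, 0.706, -0.054]
ft_force: [-0.8, 0.5, -2.1]
grip_width: 0.0434
```

Run:
```python
from h import *
plan(J(-.015,-.108,.04),JY)
im=robot.camera("scene");cv2.imwrite("pics/s3.png",cv2.resize(im[120:320,220:520],None,fx=2.6,fy=2.6)[:,:,::-1])
m=robot.camera_model("top");im=robot.camera("top");cv2.imwrite("pics/t3.png",cv2.resize(im[130:250,180:400],None,fx=3.5,fy=3.5)[:,:,::-1])
```

```text
t 6.37 pos [0.5513 0.0571 0.077 ] x [-0.003  0.001 -1.   ] yaw -81.18 twist -1.08 q [-0.1   0.65  1.73  0.    0.77  1.32] F [-0.8  0.5 -2.1] w 0.0434
shift now [ 36.9 -13.9  -5.9] after twist [ 36.9 -13.8  -6.2]
```

View pics/s3.png

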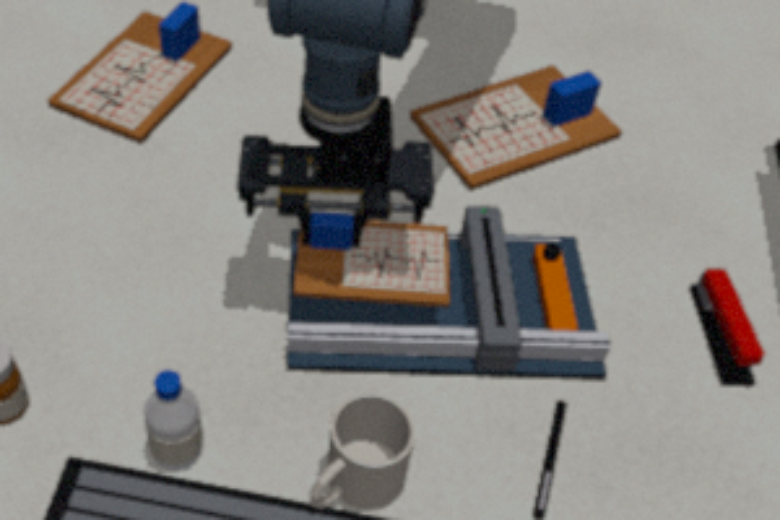

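Scene crop: the board hangs level over the scanner bed at about (372,262), with its front just short of the scan bar (485,280) and its fence edge clear of the fence. I'll lower it now.

Request:
carry_out --commands '[[[0,5,-4,-3,-1],[0,12,0,0,0],[0,12,0,0,0],[0,7,0,0,0],[0,3,0,0,0],[0,0,0,0,0],[0,0,0,0,0]]]'

```text
time: 7.05
position: [0.5541, 0.0541, 0.0357]
tool_rot: [-0.704, -0.057, 0.706, -0.057]
ft_force: [0.2, 0.9, -1.6]
grip_width: 0.0436
```

Run:
```python
from h import *
plan(J(-.0095,-.018,.0285),JY)
```

```text
t 7.05 pos [0.5541 0.0541 0.0357] x [-0.003 -0.    -1.   ] yaw -80.7 twist -0.6 q [-0.1   0.72  1.74 -0.    0.69  1.31] F [ 0.2  0.9 -1.6] w 0.0436
shift now [   7.2 -107.5   -8.2] after twist [   7.2 -107.4   -9.3]
```

Request:
carry_out --commands '[[[0,3,0,-2,-0.5],[0,4,0,-2,0],[0,1,0,0,0],[0,0,0,0,0],[0,0,0,0,0]]]'

```text
time: 7.47
position: [0.5598, 0.0543, 0.0284]
tool_rot: [-0.704, -0.06, 0.705, -0.061]
ft_force: [0.8, 0.5, -2.2]
grip_width: 0.0438
```

Run:
```python
from h import *
plan(J(-.0095,-.018,.0285),JY)
```

```text
t 7.47 pos [0.5598 0.0543 0.0284] x [-0. -0. -1.] yaw -80.17 twist -0.07 q [-0.1   0.74  1.73 -0.    0.68  1.3 ] F [ 0.8  0.5 -2.2] w 0.0438
shift now [  -0.2 -108.1   -3.6] after twist [  -0.2 -108.1   -3.7]
```

Request:
carry_out --commands '[[[0,0,-8,0,0],[0,0,-14,0,0],[0,0,-14,0,0],[0,0,-14,0,0],[0,0,-14,0,0],[0,0,-10,0,0],[0,0,-5,0,0],[0,0,0,0,0]]]'

```text
time: 8.13
position: [0.5444, 0.138, 0.0292]
tool_rot: [-0.704, -0.06, 0.705, -0.061]
ft_force: [0.3, -0.3, -2.5]
grip_width: 0.0433
```

Run:
```python
from h import *
plan(J(-.0075,-.018,.0285),JY)
```

```text
t 8.13 pos [0.5444 0.138  0.0292] x [-0.001 -0.    -1.   ] yaw -80.17 twist -0.07 q [ 0.05  0.73  1.73 -0.    0.68  1.45] F [ 0.3 -0.3 -2.5] w 0.0433
shift now [  0.7 -23.   -6.4] after twist [  0.7 -23.   -6.5]
```

Request:
carry_out --commands '[[[0,0,-5,-2,0],[0,0,-6,-2,0],[0,0,-2,-1,0],[0,0,0,-1,0],[0,0,0,-1,0],[0,0,0,0,0]]]'

```text
time: 8.63
position: [0.5444, 0.1511, 0.0288]
tool_rot: [-0.7, -0.061, 0.709, -0.063]
ft_force: [-1.4, 0.4, -0.2]
grip_width: 0.0435
```

Run:
```python
from h import *
plan(J(-.0075,-.018,.0285),JY)
m=robot.camera_model("top");im=robot.camera("top");cv2.imwrite("pics/t4.png",cv2.resize(im[140:240,180:330],None,fx=5,fy=5,interpolation=2)[:,:,::-1])
```

```text
t 8.63 pos [0.5444 0.1511 0.0288] x [-0.012 -0.004 -1.   ] yaw -79.97 twist 0.13 q [ 0.07  0.74  1.71 -0.    0.7   1.47] F [-1.4  0.4 -0.2] w 0.0435
shift now [  0.2 -10.1  -4.2] after twist [  0.2 -10.1  -4.2]
```

View pics/t4.png

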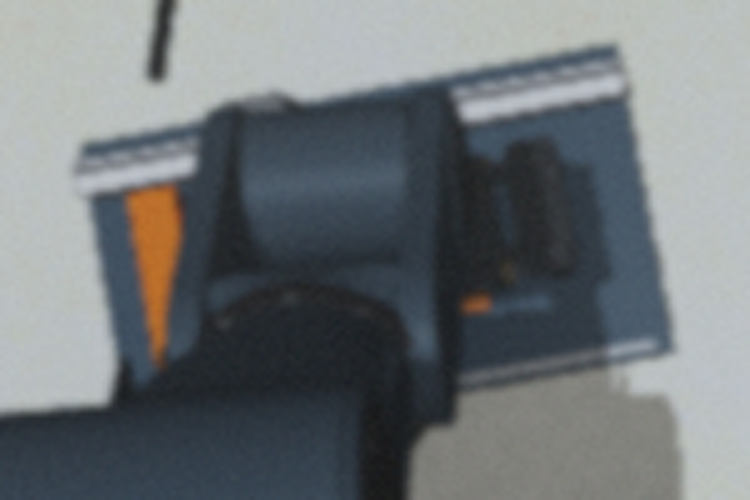

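The top view is mostly hidden by the arm; the fence and stop can be seen undisturbed. Motion toward the fence stopped early, with about 1.4 N in -x, so it's probably in contact. I'll probe it and then move to the stop.

Request:
carry_out --commands '[[[0,0,0,-2,0],[0,0,0,-2,0],[0,0,0,-2,0],[0,0,0,-2,0]]]'

```text
time: 9.02
position: [0.5451, 0.1509, 0.0292]
tool_rot: [-0.694, -0.062, 0.714, -0.065]
ft_force: [-6.1, -2.7, 5.3]
grip_width: 0.0439
```

Run:
```python
from h import *
plan(J(-.0075,-.018,.0285),JY)
im=robot.camera("scene");cv2.imwrite("pics/s5.png",cv2.resize(im[190:280,310:470],None,fx=5,fy=5,interpolation=2)[:,:,::-1])
```

```text
t 9.02 pos [0.5451 0.1509 0.0292] x [-0.028 -0.007 -1.   ] yaw -79.75 twist 0.35 q [ 0.07  0.74  1.7  -0.01  0.73  1.47] F [-6.1 -2.7  5.3] w 0.0439
shift now [  0.6 -10.4  -3.6] after twist [  0.6 -10.5  -3.5]
```

View pics/s5.png

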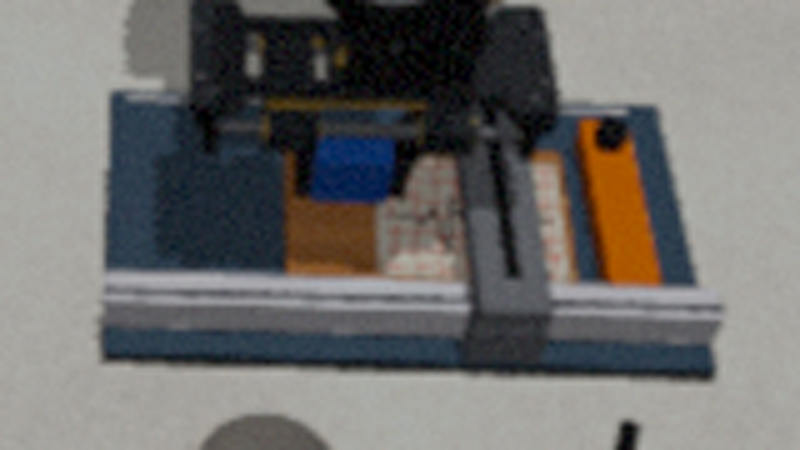

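Scene crop: the board lies along the fence with its front under the bar. Its front edge at (572,215) is about 10 mm short of the stop face at (600,215), and it is level with the fence. Contact force is 6 N. I'll ease off the fence push slightly, press down a little to undo the tool tilt, then approach the stop.

Request:
carry_out --commands '[[[0,0,0,2,0],[0,2,0,1,0],[0,2,0,0,0],[0,2,0,0,0],[0,0,0,0,0]]]'

```text
time: 9.48
position: [0.5461, 0.1504, 0.0285]
tool_rot: [-0.698, -0.06, 0.711, -0.062]
ft_force: [-0.2, 0.4, -2.8]
grip_width: 0.0434
```

Run:
```python
from h import *
plan(J(-.0115,-.018,.0275),JY)
```

```text
t 9.48 pos [0.5461 0.1504 0.0285] x [-0.018 -0.004 -1.   ] yaw -80.16 twist -0.06 q [ 0.07  0.74  1.7  -0.    0.71  1.48] F [-0.2  0.4 -2.8] w 0.0434
shift now [  1.  -11.1   1.4] after twist [  1.  -11.1   1.4]
```

Request:
carry_out --commands '[[[0,2,-4,0,0],[0,2,-4,0,0],[0,2,-2,0,0],[0,2,0,0,0]]]'

```text
time: 9.82
position: [0.5468, 0.1544, 0.0273]
tool_rot: [-0.699, -0.057, 0.71, -0.065]
ft_force: [-6.3, 3.4, 17.8]
grip_width: 0.0434
```

Run:
```python
from h import *
plan(J(-.0115,-.018,.0275),JY)
```

```text
t 9.82 pos [0.5468 0.1544 0.0273] x [-0.013 -0.012 -1.   ] yaw -80.1 twist -0.0 q [ 0.08  0.74  1.7  -0.02  0.71  1.49] F [-6.3  3.4 17.8] w 0.0434
shift now [-0.2 -7.3  2.7] after twist [-0.2 -7.3  2.7]
```

Request:
carry_out --commands '[[[0,-1,0,0.5,0],[0,0,-5,0,0],[0,0.5,-4,0,0],[0,0.5,-2,0,0],[0,0.5,0,0,0]]]'

```text
time: 10.23
position: [0.5455, 0.1633, 0.0276]
tool_rot: [-0.7, -0.056, 0.709, -0.067]
ft_force: [-4.7, -1.0, 10.6]
grip_width: 0.0432
```

Run:
```python
from h import *
plan(J(-.0115,-.018,.0275),JY)
im=robot.camera("scene");cv2.imwrite("pics/s6.png",cv2.resize(im[190:280,310:470],None,fx=5,fy=5,interpolation=2)[:,:,::-1])
```

```text
t 10.23 pos [0.5455 0.1633 0.0276] x [-0.012 -0.016 -1.   ] yaw -80.01 twist 0.09 q [ 0.1   0.75  1.7  -0.02  0.71  1.52] F [-4.7 -1.  10.6] w 0.0432
shift now [0.2 1.8 2.9] after twist [0.2 1.8 2.9]
```

View pics/s6.png

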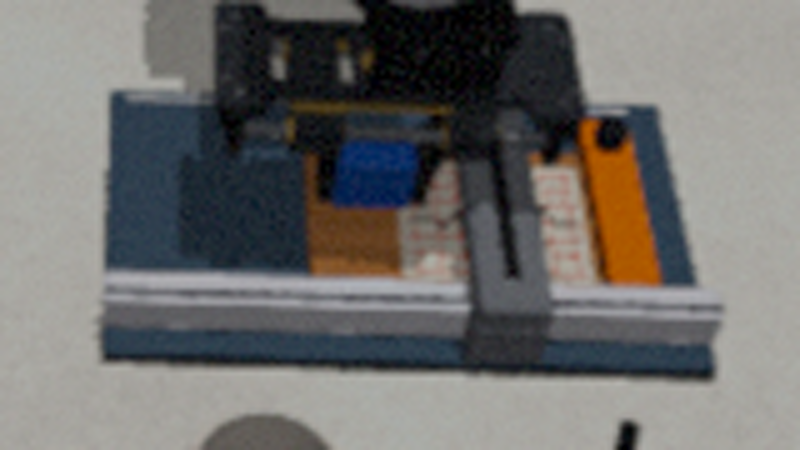

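Scene crop: the board's front now reaches the stop's edge at about (597,230), with the stop unmoved. I'll probe for stop contact with small pushes.

Request:
carry_out --commands '[[[0,0.5,-3,0,0],[0,0.5,-3,0,0],[0,0.5,-2,0,0]]]'

```text
time: 10.53
position: [0.5461, 0.1638, 0.0292]
tool_rot: [-0.7, -0.055, 0.709, -0.074]
ft_force: [-3.8, -9.2, 7.8]
grip_width: 0.0435
```

Run:
```python
from h import *
plan(J(-.0115,-.018,.0275),JY)
```

```text
t 10.53 pos [0.5461 0.1638 0.0292] x [-0.01  -0.028 -1.   ] yaw -79.6 twist 0.5 q [ 0.11  0.74  1.69 -0.04  0.72  1.53] F [-3.8 -9.2  7.8] w 0.0435
shift now [1.9 2.  3.6] after twist [1.9 2.1 3.6]
```

Stop contact confirmed: Fy is -9 N with no advance. The tool is pitching, so I'll ease off the y push and press down and toward the fence to flatten the board.

Request:
carry_out --commands '[[[0,1,1.5,0,0],[0,3,0.5,0,0],[0,3,0,-1,0],[0,3,0,-1,0]]]'

```text
time: 10.87
position: [0.5463, 0.1629, 0.027]
tool_rot: [-0.698, -0.053, 0.71, -0.07]
ft_force: [-9.8, -6.1, 29.6]
grip_width: 0.0437
```

Run:
```python
from h import *
plan(J(-.0115,-.018,.0275),JY)
```

```text
t 10.87 pos [0.5463 0.1629 0.027 ] x [-0.015 -0.025 -1.   ] yaw -79.99 twist 0.11 q [ 0.11  0.75  1.69 -0.03  0.72  1.53] F [-9.8 -6.1 29.6] w 0.0437
shift now [-0.4  1.2  3.7] after twist [-0.4  1.2  3.7]
```

Request:
carry_out --commands '[[[0,1,0,-3,0],[0,1.5,0,-3,0],[0,2,0,-3,0]]]'

```text
time: 11.12
position: [0.5461, 0.1629, 0.027]
tool_rot: [-0.692, -0.052, 0.717, -0.069]
ft_force: [-11.0, -5.8, 27.6]
grip_width: 0.0438
```

Run:
```python
from h import *
plan(J(-.0115,-.018,.0275),JY)
```

```text
t 11.12 pos [0.5461 0.1629 0.027 ] x [-0.034 -0.027 -0.999] yaw -80.13 twist -0.03 q [ 0.11  0.75  1.68 -0.03  0.75  1.53] F [-11.   -5.8  27.6] w 0.0438
shift now [-0.3  1.2  3.5] after twist [-0.3  1.2  3.5]
```

Request:
carry_out --commands '[[[0,-1,0,1,0],[0,0,0,0,0]]]'

```text
time: 11.28
position: [0.546, 0.1634, 0.029]
tool_rot: [-0.693, -0.052, 0.716, -0.069]
ft_force: [-2.4, -1.3, -1.6]
grip_width: 0.0435
```

Run:
```python
from h import *
plan(J(-.0115,-.018,.0275),JY)
```

```text
t 11.28 pos [0.546  0.1634 0.029 ] x [-0.031 -0.027 -0.999] yaw -80.2 twist -0.1 q [ 0.11  0.75  1.68 -0.03  0.75  1.53] F [-2.4 -1.3 -1.6] w 0.0435
shift now [1.7 1.8 3.4] after twist [1.7 1.8 3.4]
```

Request:
carry_out --commands '[[[0,4,0.5,1,0],[0,3,0.5,0.5,0],[0,3,0,0.5,0],[0,3,0,0.5,0],[0,3,0,0.5,0],[0,3,0,0.5,0]]]'

```text
time: 11.78
position: [0.5461, 0.1633, 0.0269]
tool_rot: [-0.696, -0.052, 0.713, -0.069]
ft_force: [-6.5, -3.0, 25.1]
grip_width: 0.0434
```

Run:
```python
from h import *
plan(J(-.0115,-.018,.0275),JY)
```

```text
t 11.78 pos [0.5461 0.1633 0.0269] x [-0.022 -0.026 -0.999] yaw -80.12 twist -0.02 q [ 0.11  0.75  1.69 -0.04  0.73  1.53] F [-6.5 -3.  25.1] w 0.0434
shift now [-0.5  1.7  3.6] after twist [-0.5  1.7  3.6]
```

Request:
carry_out --commands '[[[0,1.5,-0.5,-6,0]]]'

```text
time: 11.87
position: [0.546, 0.1634, 0.0269]
tool_rot: [-0.691, -0.052, 0.717, -0.07]
ft_force: [-19.4, -13.5, 22.3]
grip_width: 0.0438
```

Run:
```python
from h import *
plan(J(-.0115,-.018,.0275),JY)
im=robot.camera("scene");cv2.imwrite("pics/s7.png",cv2.resize(im[190:280,310:470],None,fx=5,fy=5,interpolation=2)[:,:,::-1])
for i in range(3):robot.camera("top")
plan(J(-.0115,-.018,.0275),JY)
```

```text
t 11.87 pos [0.546  0.1634 0.0269] x [-0.034 -0.029 -0.999] yaw -80.09 twist 0.01 q [ 0.11  0.75  1.68 -0.04  0.75  1.53] F [-19.4 -13.5  22.3] w 0.0438
shift now [-0.4  1.7  3.5] after twist [-0.4  1.7  3.5]
t 12.07 pos [0.546  0.1634 0.0269] x [-0.034 -0.029 -0.999] yaw -80.14 twist -0.04 q [ 0.11  0.75  1.68 -0.04  0.75  1.53] F [-14.4  -9.   26.9] w 0.0435
shift now [-0.5  1.7  3.5] after twist [-0.5  1.7  3.5]
```

Request:
carry_out --commands '[[[0,0.3,0,-5,0]]]'

```text
time: 12.15
position: [0.5459, 0.1633, 0.0271]
tool_rot: [-0.688, -0.051, 0.721, -0.069]
ft_force: [-9.3, -4.1, 10.1]
grip_width: 0.0434
```

Run:
```python
from h import *
for i in range(4):robot.camera("top")
plan(J(-.0115,-.018,.0275),JY)
```

```text
t 12.35 pos [0.5459 0.1633 0.0269] x [-0.045 -0.03  -0.999] yaw -80.2 twist -0.1 q [ 0.11  0.76  1.67 -0.04  0.77  1.54] F [-11.   -7.   16.7] w 0.0437
shift now [-0.4  1.7  3.4] after twist [-0.4  1.7  3.4]
```

View pics/s7.png

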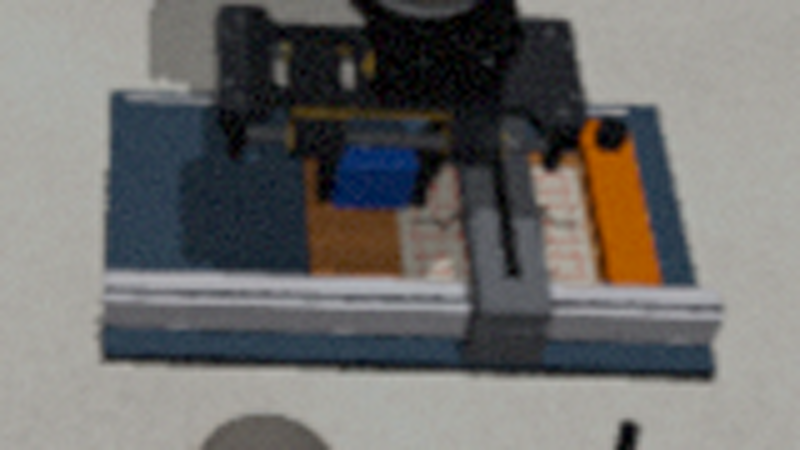

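Request:
carry_out --commands '[[[0,3,0,3,0],[0,3,0,4,0],[0,3,0,4,0],[0,3,0,4,0]]]'

```text
time: 12.68
position: [0.5463, 0.1633, 0.0269]
tool_rot: [-0.7, -0.052, 0.709, -0.069]
ft_force: [-1.0, -2.2, 20.2]
grip_width: 0.0437
```

Run:
```python
from h import *
plan(J(-.0115,-.018,.0275),JY)
```

```text
t 12.68 pos [0.5463 0.1633 0.0269] x [-0.009 -0.025 -1.   ] yaw -80.14 twist -0.04 q [ 0.11  0.75  1.7  -0.04  0.71  1.53] F [-1.  -2.2 20.2] w 0.0437
shift now [-0.5  1.7  3.7] after twist [-0.5  1.7  3.7]
```

That unwinds the tool tilt while the board stays put (position unchanged). I'll do the same for pitch.

Request:
carry_out --commands '[[[0,3,3,1,0],[0,3,3,1,0],[0,3,3,0,0]]]'

```text
time: 12.93
position: [0.5465, 0.1634, 0.0267]
tool_rot: [-0.702, -0.056, 0.707, -0.063]
ft_force: [-8.6, 9.4, 28.8]
grip_width: 0.0436
```

Run:
```python
from h import *
plan(J(-.0115,-.018,.0275),JY)
```

```text
t 12.93 pos [0.5465 0.1634 0.0267] x [-0.005 -0.011 -1.   ] yaw -80.34 twist -0.24 q [ 0.1   0.75  1.7  -0.02  0.7   1.52] F [-8.6  9.4 28.8] w 0.0436
shift now [-0.7  1.7  3.9] after twist [-0.7  1.7  3.9]
```

Request:
carry_out --commands '[[[0,-1,-1.5,-4,0],[0,0.5,-1.5,-5,0],[0,2.5,-1,-6,0]]]'

```text
time: 13.18
position: [0.5463, 0.1635, 0.0264]
tool_rot: [-0.69, -0.053, 0.718, -0.069]
ft_force: [-18.9, -8.9, 52.0]
grip_width: 0.0435
```

Run:
```python
from h import *
for i in range(8):robot.camera("top")
plan(J(-.0115,-.018,.0275),JY);print(robot.get_obs()["moment"])
```

```text
t 13.58 pos [0.5464 0.1636 0.0265] x [-0.036 -0.025 -0.999] yaw -80.06 twist 0.04 q [ 0.11  0.75  1.67 -0.03  0.75  1.53] F [-15.  -10.6  28.7] w 0.0436
shift now [-0.8  1.9  3.9] after twist [-0.8  1.9  3.9]
[-1.00521386  2.38162274 -0.08564343]
```

Request:
carry_out --commands '[[[0,0.3,-0.5,-9,0]]]'

```text
time: 13.67
position: [0.5462, 0.1636, 0.0265]
tool_rot: [-0.684, -0.052, 0.724, -0.069]
ft_force: [-17.5, -9.1, 13.6]
grip_width: 0.0435
```

Run:
```python
from h import *
for i in range(8):robot.camera("top")
plan(J(-.0115,-.018,.0275),JY)
```

```text
t 14.07 pos [0.5463 0.1635 0.0264] x [-0.055 -0.029 -0.998] yaw -80.06 twist 0.04 q [ 0.11  0.76  1.66 -0.03  0.78  1.53] F [-15.6  -9.6  23.1] w 0.0443
shift now [-0.9  1.8  3.9] after twist [-0.9  1.9  3.9]
```

Run:
```python
from h import *
im=robot.camera("wrist");cv2.imwrite("pics/w8.png",im[:,:,::-1])
a=robot.camera("scene");b=cv2.imread("pics/scene0.png")[:,:,::-1]
m=robot.camera_model("scene")
for n,lo,hi in[("orange",(5,200,120),(22,255,255)),]:
    for q in(b,a):
        for c in blobs(q,lo,hi,80):
            x,y,w,h=cv2.boundingRect(c)
            if 400<x<460:print(n,x,y,w,h)
d=cv2.absdiff(a,np.ascontiguousarray(b)).max(2)
for n,(x,y) in dict(pills=(218,266),san=(287,280),mug=(362,292),mouse=(174,189),stapler=(498,245),stamp=(201,247),pen=(432,296)).items():print(n,np.percentile(d[y-14:y+14,x-14:x+14],90))
plan(J(-.0115,-.018,.0275),JY)
```

```text
orange 426 214 16 33
orange 427 214 15 33
pills 9.0
san 9.0
mug 8.0
mouse 17.0
stapler 15.0
stamp 9.0
pen 8.0
t 14.17 pos [0.5463 0.1636 0.0264] x [-0.055 -0.029 -0.998] yaw -80.06 twist 0.04 q [ 0.11  0.76  1.66 -0.03  0.78  1.53] F [-16.5 -10.1  22.6] w 0.0434
shift now [-0.8  1.8  3.9] after twist [-0.8  1.9  3.9]
```

View pics/w8.png

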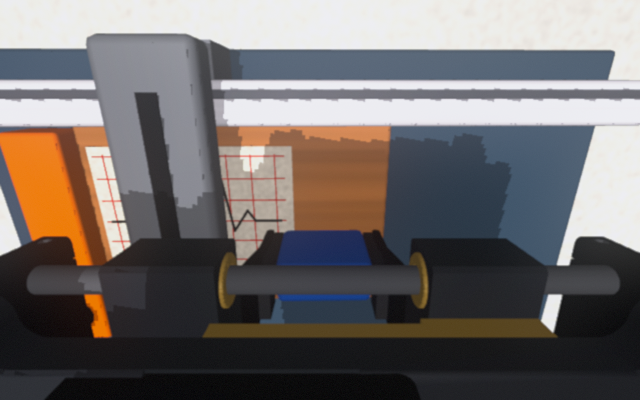

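The wrist view shows the board's long edge along the fence foot (about row 125) with no gap. Its front end meets the orange stop at (75,135), and the grip is held at (325,262). The stop and bystanders are unchanged between the scene pictures. The forces are steady, so I'm handing in.

```bash
python3 -c "
from rig import robot
print(robot.hand_in())"
```

```text
the job is handed in; nothing more can be done
None
```

I handed the job in at about 14 s of the 51 s allowed. The board is on the bed with its front end at the stop, and the arm is still pressing it down and back against the fence. The hand-in gives no verdict, so what follows is only my own checks.

I used the smallest board (measured 104 x 158 mm) and gripped it by the blue grip at 60 N. I laid it on the bed, slid it under the scan bar along the fence and stopped when it touched the stop.

**Last checks that looked good:**
- **Push:** the wrist read about 18 N toward the fence, 23 N down and 7 N toward the stop. The pose held steady over the last 0.5 s.
- **Position:** the last wrist picture showed no gap at the fence or the stop.
- **Stop and bystanders:** the stop was in the same place to within 1 pixel. The bystanders looked unchanged between the first and last scene pictures.

**Less certain:**
- **Tool tilt:** the gripper ended tilted about 0.06 rad under the push. I take the board to be flat because the tool tip stayed at the same height (about 27 mm) whatever the tilt, but I did not measure the board's tilt directly.
- **Fence force:** the wrist reading includes bed friction, so I could not read the fence force on its own. It should be over 3 N.
- **Scanner position:** contact with the fence and stop came about 4 mm and 2 mm off my camera estimate, so I went by contact.

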